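Tip the painted blocks into the tumbler hopper

ROBOT

A 7-joint arm with a two-finger parallel gripper is mounted at the origin on the work surface. World frame = base frame: x ahead of the robot, y to its left, z up, the work surface at z = 0. Lengths are in m, angles in degrees, forces in N, time in s.
With the tool pointing down it reaches from about 0.425 to 0.875 m from the base axis. Payload 4.7 kg.
Tool frame: the origin (TCP) lies between the finger pads; the fingertips stand 8 mm ahead of it and the grasp point (between the pads) lies 11 mm behind it; x points along the fingers, z is the direction in which the jaws open and shut, and the axes are right-handed (so a half turn about x gives the same grasp; the last joint's range is limited). The gripper opens to 87 mm and grips with 3 to 60 N. Pads are 19 mm wide; open, the fingers measure 117 mm over their backs; the gripper's body (75 mm by 190 mm) begins 51 mm behind the grasp point.
Start: joints at [-70.411, 18.392, -4.016, 83.108, 1.295, 78.541, -3.26], TCP at [0.209, 0.615, 0.231] pointing down, gripper open.
Joint ranges: [-163.93, 163.93], [-17.29, 119.83], [-79.2, 71.16], [3.27, 140.29], [-89.18, 269.18], [5.43, 117.66], [-154.24, 154.24]. Speed limits (degrees/s): [147.25, 147.25, 180, 180, 180, 180, 180].

INTERFACE

Orientations are given as [roll, pitch, yaw] about the fixed x, y, z axes, in that order (R = Rz(yaw) Ry(pitch) Rx(roll)).
In Python, from cell import telemetry, vision, sign_off gives the robot as it stands. The module is installed in compiled form; this text tells all that it offers.
- The arm moves only by the tool drive_tool, never from a script. Its arguments are lists of equal length, an entry for each row: "offset": the shift along the tool's x, y, z in m, a list of three; "angular": the turn, a rotation vector about the tool's x, y, z in rad, a list of three. A call has 1 to 10 rows; each row is the pose to reach, as a shift and turn from the pose measured when the call began, along the tool's axes at that moment; what a row does not reach only later rows make up. A row lasts 1/8 s, in which the tool goes at most 62.5 mm and 10.7 degrees, less where a joint would pass 70% of its speed; a pose out of reach is approached as far as the arm can. A call with a gripper value outside its range is refused whole. "fingers" is the closure, from -1 (fully open) to 1 (shut), set as the call begins (left out, the last holds). The fingers move at their own pace and stop on an object; "squeeze" is the grip in N (left out, the last holds). Time passes only in rows, so rows that repeat a pose let the fingers close. It gives the time, the measured TCP pose, the force and the opening at its end, in the units of the state.
- telemetry.get_obs(): the state, without advancing time (a new reading comes with each control period).
- vision.read_camera(name): name is "scene" or "side" or "wrist"; returns a dict with "pixels" (400x640x3 uint8, red, green, blue), "intrinsics" (3x3 intrinsics, pixels), "world_from_camera" (4x4, takes a point from camera to world coordinates); the wrist camera has in their place "T_tool_cam" (4x4, takes a point from camera to tool coordinates, whose origin is the TCP and whose axes are the tool frame's). Camera axes: x right, y up, looking along -z (the intrinsics and any distortion apply to the point x, -y, -z); pixel columns grow to the right and rows downward; lengths in m; the calibration is good to about 2 mm. A picture is of the moment at which its call begins: read the wrist's pose just before it. There is no depth.
- sign_off(): hands the job in, once; it reports no verdict.
The state is a dict: "time_s": time; "qpos": joint angles; "joint_velocities": joint speeds; "effort": joint torques, N m; "tool_pos": TCP position; "tool_rot": TCP orientation; "force": force on the tool from outside, world axes, zero at the start; "wrist_torque": the same for the moment, N m; "grip_width": finger opening in m.
Only numpy, scipy, OpenCV 4.12 (cv2) and the standard library are available. Lean on these libraries where they do the work, as an engineer would, in place of code of your own. Each camera call takes 0.05 s, during which the arm holds its last target.

TASK

Lift the yellow tote by its black handle and tip all four red blocks out of it into the blue hopper of the tumbler. Then stand the empty tote upright in the middle of its black mat again and let go, and finally push the red-knobbed lever all the way over to switch the tumbler on. Do not disturb the spray can, the jar or the roll of tape.

Things in the scene. Friction and masses are not known exactly. Their poses are not given: they have to be found in the camera images.
- tote: Loose yellow open tote, 0.3 kg, holding four blocks. Origin: under the centre of its floor; z up, y along the handle, -x is the pouring side. 159 mm in x (-89 to +70), 180 mm in y, floor 4 mm thick. Back (+x) and end (+-y) walls 45 mm high; the -x side is a low ramp, no wall. Starts level, about the mat's middle, ramp towards the robot give or take 0.4 rad.
- tote_handle (a point): Centre of the black handle bar, at (0, 0, 80) mm in the tote's frame. Bar along the tote's y, 180 mm long, 14 mm thick, 34 mm high, 60 mm free under it. Its flat faces lean 20 degrees, upper edge towards the tote's +x (turned +20 degrees about y; the point's axes are the tote's), so grip it tilted 20 degrees, closing across y.
- tote_lip (a point): Middle of the pouring edge, at (-89, 0, 13) mm in the tote's frame: top of a 10 degree ramp that rises from the floor at x = -38. The blocks slide out over it when the tote is tipped 50 to 60 degrees lip down (turned negatively about its y); from the level they stay in.
- hopper: Fixed bench tumbler with a blue open-topped square hopper. Origin: its centre, at table height; z up. Rim 130 mm above the table, 240 mm square outside (steel trim 254), 228 inside; black V-shaped floor 35 to 70 mm high. On its -x side a grey switch box 85 x 110 x 50 mm, centred at x = -170 mm, carries the lever.
- lever_tip (a point): Centre of the red knob (26 mm ball) on the switch lever (10 mm rod, 80 mm from pivot to knob). Pivot at (-170, 0, 72) mm in the hopper's frame, axis along its x. Off, it leans to the hopper's +y (knob at y = +38 mm); on, to -y (knob at -38). The knob is 142 mm above the table at both ends, 152 midway.
- lever (a joint): Lever angle, rad: 0 to 0.1 at the start (off, leaning to the hopper's +y), 1.0 at its stop on the other side (on). Light (under 2 N at the knob), stays where it is left.
- mat: Fixed black rubber mat 240 x 260 x 4 mm under the tote. Origin: centre of its underside, on the table.
- block0: Loose red clamp block 34 x 60 x 22 mm (x, y, z) with two dark round bores, 70 g; one of four in the tote. Origin: centre of its underside.
- block1: Loose red clamp block 34 x 60 x 22 mm (x, y, z) with two dark round bores, 70 g; one of four in the tote. Origin: centre of its underside.
- block2: Loose red clamp block 34 x 60 x 22 mm (x, y, z) with two dark round bores, 70 g; one of four in the tote. Origin: centre of its underside.
- block3: Loose red clamp block 34 x 60 x 22 mm (x, y, z) with two dark round bores, 70 g; one of four in the tote. Origin: centre of its underside.
- can: Loose spray can with orange label, 66 mm diameter, 160 mm high, origin at its foot. Bystander.
- jar: Loose amber jar, 70 mm diameter, 90 mm high, origin at its foot. Bystander.
- tape: Loose blue roll of tape lying flat, 76 mm diameter, 25 mm high, origin at its foot. Bystander.

How it is judged (in metres and radians):
On the way, in this order (a step that is already met when the one before it is completed fails the run):
1. all four blocks are inside the hopper, below its rim, while the tote is still tipped (over 25 degrees) above it (x of block0 in the frame of hopper between -0.115 and 0.115 m and y of block0 in the frame of hopper between -0.115 and 0.115 m and z of each of block0, block1, block2, block3 in the frame of hopper below 0.12 m and x of block1 in the frame of hopper between -0.115 and 0.115 m and y of block1 in the frame of hopper between -0.115 and 0.115 m and x of block2 in the frame of hopper between -0.115 and 0.115 m and y of block2 in the frame of hopper between -0.115 and 0.115 m and x of block3 in the frame of hopper between -0.115 and 0.115 m and y of block3 in the frame of hopper between -0.115 and 0.115 m and angle between tote's own z axis and vertical above 0.44 rad and horizontal distance between tote and hopper below 0.25 m), for 0.1 s.
2. the tote stands upright in the middle of its mat (within 50 mm), released (horizontal distance between tote and mat below 0.05 m and angle between tote's own z axis and vertical below 0.1 rad and height (world z) of tote below 0.012 m and linear speed of tote below 0.02 m/s and contact force between the fingers and tote below 0.1 N), for 0.2 s.
3. the lever is pushed over (beyond 0.85 rad) (value of joint lever above 0.85 rad), for 0.2 s.
At the end, for the whole second after the job is handed in: All four blocks lie inside the hopper's walls with their origins below 120 mm (rim at 130 mm); the empty tote stands at rest on its mat, its origin within 50 mm of the mat's centre, within 0.1 rad of level; the lever reads more than 0.85 rad (x of block0 in the frame of hopper between -0.115 and 0.115 m and y of block0 in the frame of hopper between -0.115 and 0.115 m and z of each of block0, block1, block2, block3 in the frame of hopper below 0.12 m and x of block1 in the frame of hopper between -0.115 and 0.115 m and y of block1 in the frame of hopper between -0.115 and 0.115 m and x of block2 in the frame of hopper between -0.115 and 0.115 m and y of block2 in the frame of hopper between -0.115 and 0.115 m and x of block3 in the frame of hopper between -0.115 and 0.115 m and y of block3 in the frame of hopper between -0.115 and 0.115 m and horizontal distance between tote and mat below 0.05 m and angle between tote's own z axis and vertical below 0.1 rad and height (world z) of tote below 0.012 m and linear speed of tote below 0.02 m/s and value of joint lever above 0.85 rad); the robot touches nothing.
It fails at once if the spray can is moved more than 40 mm (distance of can from where it was at the start of the episode above 0.04 m).
It fails at once if the jar is moved more than 40 mm (distance of jar from where it was at the start of the episode above 0.04 m).
It fails at once if the roll of tape is moved more than 40 mm (distance of tape from where it was at the start of the episode above 0.04 m).
It also fails if it takes over 70 s, if anything falls off the work surface, if the arm or the gripper's body presses on something with over 40 N, if the wrist force passes 120 N, or if a joint passes its speed limit or range.

## Working session

There is one attempt and no reset: what is moved stays moved. The work goes in short steps, Python scripts to look and compute and a tool call to move; the robot and the scene stay as the last step left them, time stands still between calls to the robot, and variables do not carry over. Pictures are saved under pics/ and viewed, and the job is handed in when it is done.

Besides the shell and the picture viewer there is one more tool, called after "Call:" in YAML: its name, and indented under it one key for each argument. drive_tool: Moves the arm, as the interface text tells. Its arguments: {"type":"object","properties":{"offset":{"type":"array"},"angular":{"type":"array"},"fingers":{"type":"number"},"squeeze":{"type":"number"}},"required":["offset","angular"]}

```bash
mkdir -p pics; python3 - <<'E'
from cell import telemetry, vision
import cv2,numpy as np,pickle
s=telemetry.get_obs();print({k:np.round(v,4) for k,v in s.items()})
for n in ["scene","side","wrist"]:
    d=vision.read_camera(n); pickle.dump(d,open(f"{n}0.pkl","wb"))
    cv2.imwrite(f"pics/{n}0.png",d["pixels"][:,:,::-1])
    print(n,d["intrinsics"], np.round(d.get("world_from_camera",d.get("T_tool_cam")),4),d.keys())
E
```

```text
{'time_s': np.float64(0.0), 'qpos': array([-70.412 ,  18.4405,  -4.0172,  83.1727,   1.2963,  78.5418,
        -3.2619]), 'joint_velocities': array([-0.0332, -0.1189,  0.0969, -0.0086, -0.0098,  0.0315, -0.0171]), 'effort': array([-1.00000e-04, -4.91277e+01, -4.03900e-01, -3.12525e+01,
       -6.40000e-02,  4.38000e-02,  2.00000e-04]), 'tool_pos': array([0.2091, 0.6149, 0.2295]), 'tool_rot': array([-176.6596,   89.8901, -105.4379]), 'force': array([-0.4152,  0.5869,  1.1448]), 'wrist_torque': array([-0.0334,  0.0566,  0.0106]), 'grip_width': np.float64(0.0869)}
scene [[444.25701803   0.         329.08060159]
 [  0.         444.25701803 199.08706066]
 [  0.           0.           1.        ]] [[-0.0447 -0.8233  0.5658  1.1746]
 [ 0.999  -0.0397  0.0211  0.0142]
 [ 0.0051  0.5662  0.8243  1.0629]
 [ 0.      0.      0.      1.    ]] dict_keys(['pixels', 'intrinsics', 'world_from_camera'])
side [[433.42568734   0.         321.33469865]
 [  0.         433.42568734 201.85386119]
 [  0.           0.           1.        ]] [[ 0.8445  0.3632 -0.3936  0.0947]
 [-0.5354  0.5542 -0.6374 -0.7316]
 [-0.0133  0.749   0.6624  0.8882]
 [ 0.      0.      0.      1.    ]] dict_keys(['pixels', 'intrinsics', 'world_from_camera'])
wrist [[357.23509444   0.         321.35193578]
 [  0.         357.23509444 200.07766689]
 [  0.           0.           1.        ]] [[ 3.000e-04  3.038e-01 -9.527e-01 -1.546e-01]
 [-3.000e-04  9.527e-01  3.038e-01  8.410e-02]
 [ 1.000e+00  2.000e-04  4.000e-04  3.000e-04]
 [ 0.000e+00  0.000e+00  0.000e+00  1.000e+00]] dict_keys(['pixels', 'intrinsics', 'T_tool_cam'])
```

View pics/scene0.png

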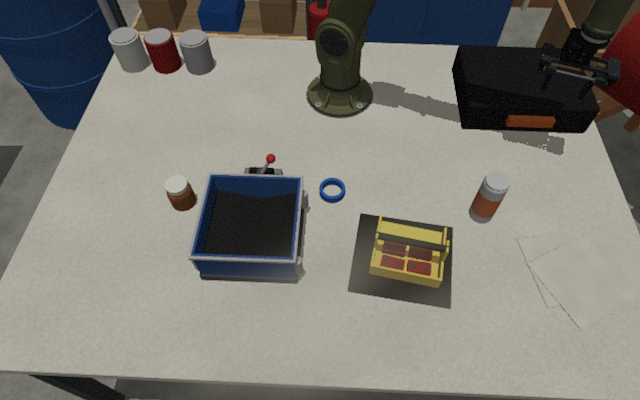

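View pics/side0.png

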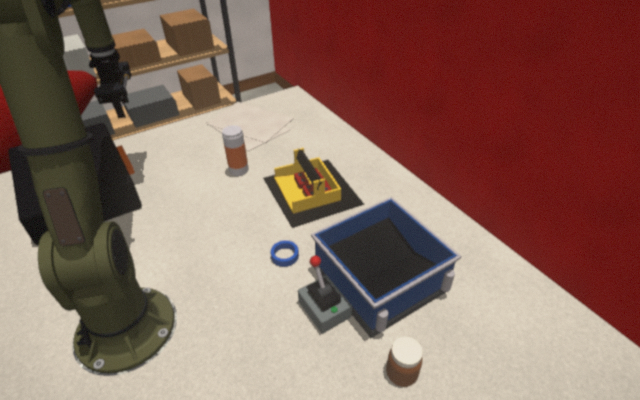

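View pics/wrist0.png

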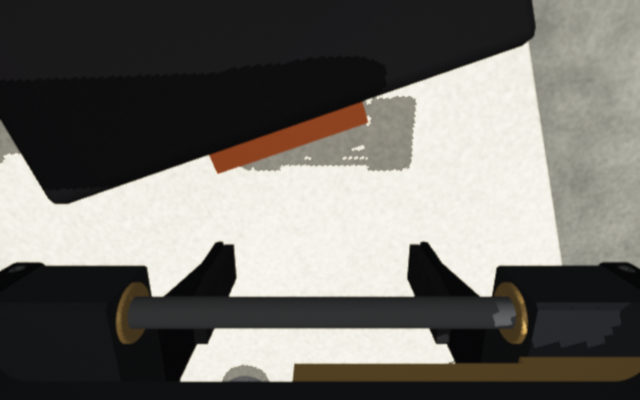

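Scene view: hopper at about (250,225), knob (270,158), mat/tote at (405,258), can (488,197), jar (180,193), tape (332,190), and a black box by the gripper at (525,90). I'll enlarge for corners.

```bash
cat > h.py <<'E'
import numpy as np,pickle,cv2
def load(n): return pickle.load(open(n,'rb'))
def ray(d,u,v,T=None):
    K=d["intrinsics"];T=d["world_from_camera"] if T is None else T
    r=np.array([(u-K[0,2])/K[0,0],-(v-K[1,2])/K[1,1],-1.])
    return T[:3,3],T[:3,:3]@r
def onz(d,u,v,z,T=None):
    o,r=ray(d,u,v,T);return o+r*(z-o[2])/r[2]
def proj(d,p,T=None):
    T=d["world_from_camera"] if T is None else T
    c=np.linalg.inv(T)@np.append(p,1);K=d["intrinsics"]
    return np.array([K[0,0]*c[0]/-c[2]+K[0,2],-K[1,1]*c[1]/-c[2]+K[1,2]])
def tri(a,ua,b,ub):
    o1,r1=ray(a,*ua);o2,r2=ray(b,*ub)
    t=np.linalg.lstsq(np.c_[r1,-r2],o2-o1,rcond=None)[0]
    p,q=o1+r1*t[0],o2+r2*t[1];return (p+q)/2,np.linalg.norm(p-q)
def crop(d,x0,x1,y0,y1,f,name):
    cv2.imwrite(name,cv2.resize(d["pixels"][y0:y1,x0:x1,::-1],None,fx=f,fy=f,interpolation=cv2.INTER_CUBIC))
E
python3 - <<'E'
from h import *
s=load('scene0.pkl');e=load('side0.pkl')
crop(s,340,470,205,310,6,'pics/c1.png');crop(s,185,350,145,290,4,'pics/c2.png');crop(e,255,375,140,230,6,'pics/c3.png');crop(e,265,465,195,335,4,'pics/c4.png')
E
```

```text
(no output)
```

View pics/c1.png

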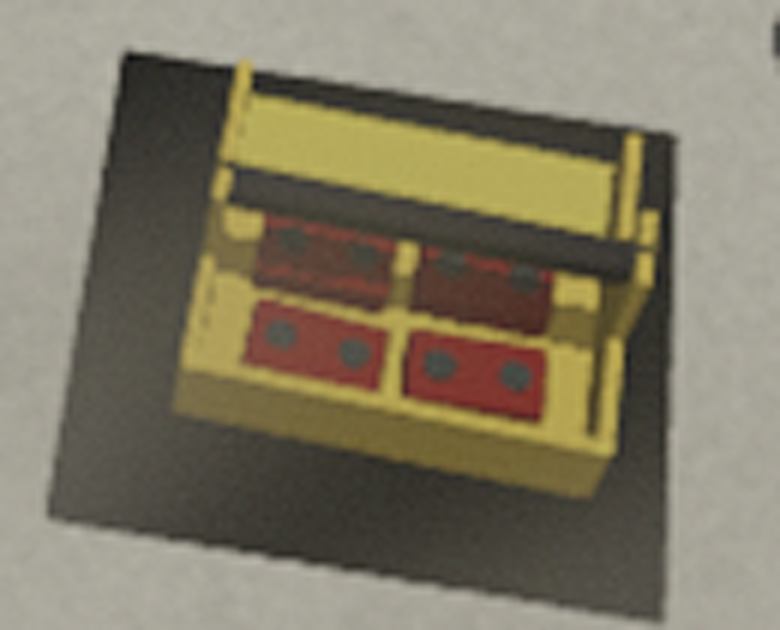

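View pics/c2.png

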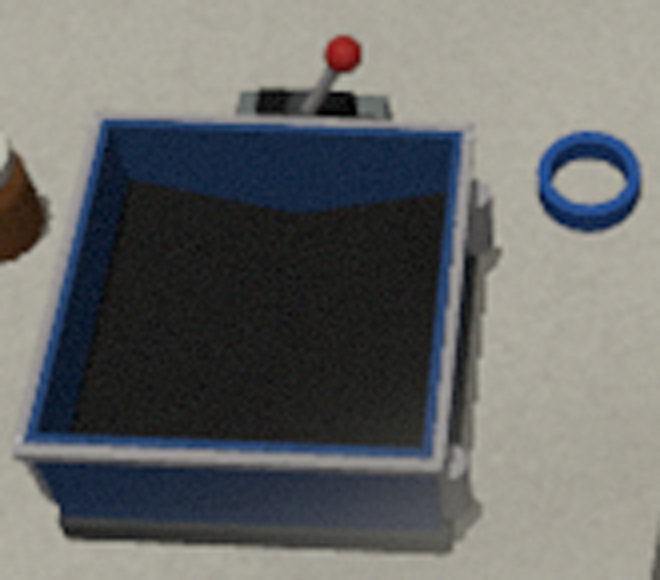

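View pics/c3.png

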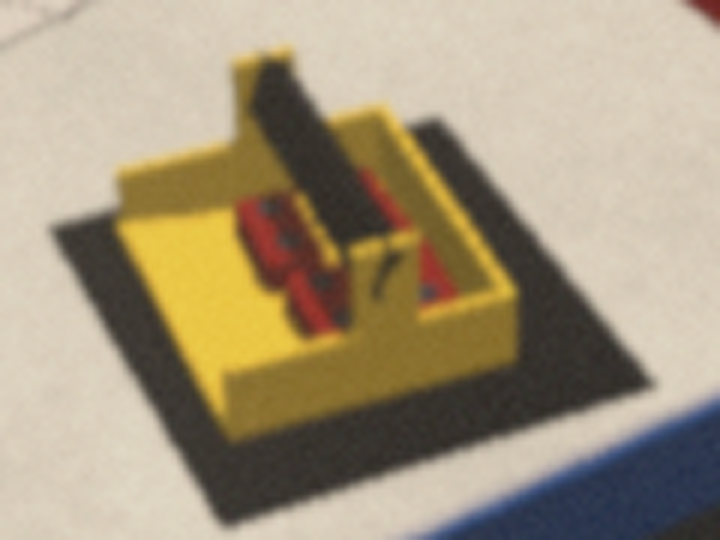

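View pics/c4.png

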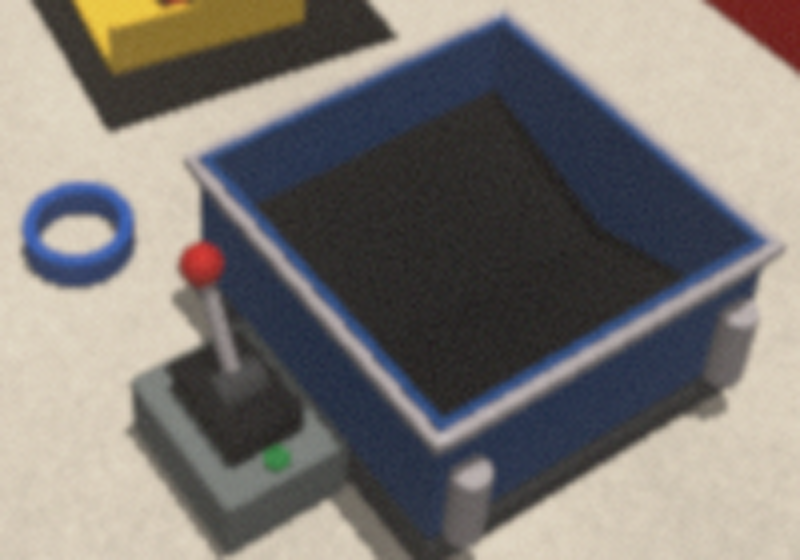

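```bash
python3 - <<'E'
from h import *
s=load('scene0.pkl');e=load('side0.pkl')
np.set_printoptions(precision=4,suppress=True)
def quad(d,pts,f,o,z):
    P=np.array([onz(d,(u+.5)/f-.5+o[0],(v+.5)/f-.5+o[1],z) for u,v in pts]);return P
def rep(n,P):
    print(n,P.mean(0),[round(float(np.linalg.norm(P[i]-P[(i+1)%4])),4) for i in range(4)],[round(float(np.degrees(np.arctan2(*(P[(i+1)%4]-P[i])[1::-1]))),2) for i in range(4)])
rep('mat s',quad(s,[(125,52),(677,135),(662,622),(48,518)],6,(340,205),.004))
rep('mat e',quad(e,[(52,229),(437,118),(655,383),(225,526)],6,(255,140),.004))
rep('hop s',quad(s,[(98,113),(475,127),(443,470),(15,452)],4,(185,145),.13))
rep('hop e',quad(e,[(187,160),(507,12),(783,248),(437,443)],4,(265,195),.13))
# knob
kn=[]
for d,x0,x1,y0,y1 in[(s,260,285,145,170),(e,305,330,250,270)]:
    a=d["pixels"][y0:y1,x0:x1].astype(int);m=(a[...,0]>110)&(a[...,1]<70)
    v,u=np.nonzero(m);kn.append((u.mean()+x0,v.mean()+y0));print(kn[-1],m.sum())
print('knob',tri(s,kn[0],e,kn[1]))
# tote back wall top outer corners z=.049
q=lambda u,v,f,o:((u+.5)/f-.5+o[0],(v+.5)/f-.5+o[1])
for n,p,z in[('bk-y',(180,372),.049),('bk+y',(613,453),.049)]:print(n,onz(s,*q(*p,6,(340,205)),z))
for n,p,z in[('bk+y e',(383,106),.049),('bk-y e',(518,293),.049),('lip-y e bottom',(232,440),.004+.009)]:print(n,onz(e,*q(*p,6,(255,140)),z))
# tape/jar/can
print('tape',onz(s,332,190,.0125),'jar top',onz(s,177,186,.09),'can top',onz(s,495,181,.16))
print('box', [onz(s,*p,0) for p in[(459,128),(586,131)]])
E
```

```text
mat s [0.6265 0.1896 0.004 ] [0.2576, 0.2379, 0.2565, 0.2374] [82.55, -7.86, -97.56, 172.41]
mat e [0.624  0.1836 0.004 ] [0.2347, 0.2559, 0.2368, 0.2558] [-7.26, -97.21, 172.72, 82.32]
hop s [ 0.5902 -0.2054  0.13  ] [0.2503, 0.2504, 0.2502, 0.2502] [90.11, 0.19, -89.95, -179.77]
hop e [ 0.5861 -0.2135  0.13  ] [0.2498, 0.2477, 0.248, 0.2453] [0.13, -89.88, 179.56, 90.54]
(np.float64(270.24444444444447), np.float64(157.4)) 45
(np.float64(315.4125), np.float64(260.5)) 80
knob (array([ 0.4181, -0.1744,  0.1443]), np.float64(0.004493709987831703))
bk-y [0.6789 0.0989 0.049 ]
bk+y [0.7072 0.2763 0.049 ]
bk+y e [0.7046 0.2692 0.049 ]
bk-y e [0.6758 0.0951 0.049 ]
lip-y e bottom [0.5186 0.1142 0.013 ]
tape [ 0.4211 -0.0057  0.0125] jar top [ 0.4837 -0.4237  0.09  ] can top [0.4788 0.41   0.16  ]
box [array([0.143 , 0.3984, 0.    ]), array([0.1359, 0.8108, 0.    ])]
```

```bash
cat >> h.py <<'E'
from scipy.spatial.transform import Rotation as Ro
np.set_printoptions(precision=4,suppress=True)
def Rt(yaw,tilt,flip=False):
    """tool axes for tote yaw, lean: tilt=20 grasp level; tipping by a -> tilt=20-a"""
    B=Ro.from_euler('ZY',[yaw,tilt],degrees=True).as_matrix()
    x=-B[:,2]; z=B[:,0]*(-1 if flip else 1)
    return np.c_[x,np.cross(z,x),z]
def pose():
    from cell import telemetry
    s=telemetry.get_obs();return s,s["tool_pos"],Ro.from_euler('xyz',s["tool_rot"],degrees=True).as_matrix()
def plan(p,R,n,show=True):
    s,p0,R0=pose()
    off=R0.T@(np.array(p)-p0);rv=Ro.from_matrix(R0.T@R).as_rotvec()
    print('off',off,'rv',rv,'dist',np.linalg.norm(off),'deg',np.degrees(np.linalg.norm(rv)),'rows min',max(np.linalg.norm(off)/.0625,np.degrees(np.linalg.norm(rv))/10.7))
    if show:
        print([[round(float(x),4) for x in off*k/n] for k in range(1,n+1)]);print([[round(float(x),4) for x in rv*k/n] for k in range(1,n+1)])
E
python3 - <<'E'
from h import *
s,p0,R0=pose();print(R0)
H=np.array([.6226,.196,.084])
for f in(0,1):
    R=Rt(-9.2,20,f);p=H-R[:,0]*.18;print(f,p);plan(p,R,12,f==0)
E
```

```text
[[-0.0004 -0.9468  0.3219]
 [-0.0015  0.3219  0.9468]
 [-1.     -0.0001 -0.0015]]
0 [0.6834 0.1862 0.2531]
off [-0.023  -0.587  -0.2534] rv [1.3881 0.2884 0.2459] dist 0.639773274640527 deg 82.44591810591099 rows min 10.236372394248432
[[-0.0019, -0.0489, -0.0211], [-0.0038, -0.0978, -0.0422], [-0.0057, -0.1467, -0.0634], [-0.0077, -0.1957, -0.0845], [-0.0096, -0.2446, -0.1056], [-0.0115, -0.2935, -0.1267], [-0.0134, -0.3424, -0.1478], [-0.0153, -0.3913, -0.1689], [-0.0172, -0.4402, -0.1901], [-0.0192, -0.4892, -0.2112], [-0.0211, -0.5381, -0.2323], [-0.023, -0.587, -0.2534]]
[[0.1157, 0.024, 0.0205], [0.2314, 0.0481, 0.041], [0.347, 0.0721, 0.0615], [0.4627, 0.0961, 0.082], [0.5784, 0.1202, 0.1025], [0.6941, 0.1442, 0.123], [0.8097, 0.1682, 0.1435], [0.9254, 0.1923, 0.164], [1.0411, 0.2163, 0.1844], [1.1568, 0.2403, 0.2049], [1.2725, 0.2644, 0.2254], [1.3881, 0.2884, 0.2459]]
1 [0.6834 0.1862 0.2531]
off [-0.023  -0.587  -0.2534] rv [-1.7185 -0.2573  0.3018] dist 0.639773274640527 deg 101.05329525757574 rows min 10.236372394248432
```

Call:
drive_tool:
  offset:
    - [-0.03, -0.04, -0.02]
    - [-0.06, -0.09, -0.04]
    - [-0.07, -0.14, -0.06]
    - [-0.07, -0.19, -0.08]
    - [-0.07, -0.24, -0.1]
    - [-0.07, -0.29, -0.125]
    - [-0.065, -0.34, -0.15]
    - [-0.06, -0.39, -0.17]
    - [-0.055, -0.44, -0.19]
    - [-0.05, -0.49, -0.21]
  angular:
    - [0.116, 0.024, 0.02]
    - [0.231, 0.048, 0.041]
    - [0.347, 0.072, 0.062]
    - [0.463, 0.096, 0.082]
    - [0.578, 0.12, 0.102]
    - [0.694, 0.144, 0.123]
    - [0.81, 0.168, 0.144]
    - [0.925, 0.192, 0.164]
    - [1.041, 0.216, 0.184]
    - [1.157, 0.24, 0.205]
  fingers: -1

```text
time_s: 1.4
tool_pos: [0.6065, 0.2576, 0.2796]
tool_rot: [173.3, 72.8, 177.5]
force: [0.0, -0.0, 1.0]
grip_width: 0.0872
```

```bash
python3 - <<'E'
from h import *
H=np.array([.6226,.196,.084])
R=Rt(-9.2,20);p=H-R[:,0]*.18;plan(p,R,3);print(pose()[0]['qpos'])
E
```

```text
off [ 0.0017 -0.0774  0.0756] rv [0.228  0.0472 0.04  ] dist 0.10824268468118381 deg 13.535487069268854 rows min 1.731882954898941
[[0.0006, -0.0258, 0.0252], [0.0011, -0.0516, 0.0504], [0.0017, -0.0774, 0.0756]]
[[0.076, 0.0157, 0.0133], [0.152, 0.0315, 0.0267], [0.228, 0.0472, 0.04]]
[-33.4083  32.1691  20.0594  62.0555 -16.0005 103.6984 -12.0752]
```

Call:
drive_tool:
  offset:
    - [0.0, -0.026, 0.025]
    - [0.001, -0.052, 0.05]
    - [0.002, -0.077, 0.076]
    - [0.002, -0.077, 0.076]
  angular:
    - [0.076, 0.016, 0.013]
    - [0.152, 0.032, 0.027]
    - [0.228, 0.047, 0.04]
    - [0.228, 0.047, 0.04]

```text
time_s: 1.9
tool_pos: [0.6848, 0.1823, 0.2492]
tool_rot: [-179.2, 69.8, 171.2]
force: [-1.3, -0.7, -0.1]
grip_width: 0.0869
```

```bash
python3 - <<'E'
from h import *
from cell import vision
s,p,R=pose();print(p,s['tool_rot'],s['qpos'])
d=vision.read_camera('wrist');T=np.eye(4);T[:3,:3]=R;T[:3,3]=p;d['world_from_camera']=T@d['T_tool_cam']
pickle.dump(d,open('wrist1.pkl','wb'));cv2.imwrite('pics/wrist1.png',d['pixels'][:,:,::-1])
Rt_=Ro.from_euler('z',-9.2,degrees=True).as_matrix()
for q in[(0,0,.080),(0,.09,.08),(0,-.09,.08),(.07,.09,.045),(.07,-.09,.045)]:
    w=np.array([.6226,.196,.004])+Rt_@np.array(q);print(q,proj(d,w))
E
```

```text
[0.6848 0.1823 0.2492] [-179.1963   69.8462  171.2091] [-24.0577  42.8152  22.9849  50.4239 -20.9056 108.5569 -16.9951]
(0, 0, 0.08) [318.6574 174.557 ]
(0, 0.09, 0.08) [317.6293  74.4397]
(0, -0.09, 0.08) [319.5312 259.6511]
(0.07, 0.09, 0.045) [404.3362  74.0061]
(0.07, -0.09, 0.045) [393.4666 255.2924]
```

View pics/wrist1.png

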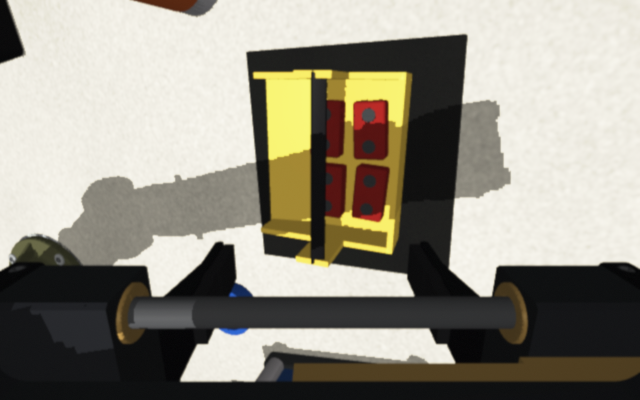

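The wrist view shows the bar from about (318,75) to (318,262), as predicted from my estimate to within 2–3 px. Next: half close the fingers and advance.

```bash
python3 - <<'E'
from h import *
H=np.array([.6226,.196,.084])
R=Rt(-9.2,20);plan(H-R[:,0]*.08,R,1);plan(H+R[:,0]*.011,R,1)
E
```

```text
off [ 0.098   0.0013 -0.0014] rv [-0.0028 -0.0021  0.0009] dist 0.09798754728405096 deg 0.20931002349717026 rows min 1.5678007565448153
[[0.098, 0.0013, -0.0014]]
[[-0.0028, -0.0021, 0.0009]]
off [ 0.189   0.0014 -0.0012] rv [-0.0028 -0.0021  0.0009] dist 0.1889779074957484 deg 0.20931002349717026 rows min 3.023646519931974
[[0.189, 0.0014, -0.0012]]
[[-0.0028, -0.0021, 0.0009]]
```

Call:
drive_tool:
  offset:
    - [0.03, 0.001, -0.001]
    - [0.06, 0.001, -0.001]
    - [0.09, 0.001, -0.001]
    - [0.12, 0.001, -0.001]
    - [0.12, 0.001, -0.001]
    - [0.12, 0.001, -0.001]
  angular:
    - [0, 0, 0]
    - [-0.003, -0.002, 0]
    - [-0.003, -0.002, 0]
    - [-0.003, -0.002, 0]
    - [-0.003, -0.002, 0]
    - [-0.003, -0.002, 0]
  fingers: -0.15

```text
time_s: 2.7
tool_pos: [0.6429, 0.1935, 0.1401]
tool_rot: [179.9, 70.1, 170.8]
force: [0.6, -0.1, 0.7]
grip_width: 0.0507
```

```bash
python3 - <<'E'
from h import *
from cell import vision
H=np.array([.6226,.196,.084])
s,p,R=pose();print(p,s['qpos'],s['grip_width'])
d=vision.read_camera('wrist');cv2.imwrite('pics/wrist2.png',d['pixels'][:,:,::-1])
d=vision.read_camera('side');crop(d,230,390,90,220,5,'pics/side2.png')
R=Rt(-9.2,20);plan(H+R[:,0]*.011,R,1)
E
```

```text
[0.6429 0.1935 0.1401] [-28.0925  39.5497  22.2833  68.1611 -19.8425  94.0996 -15.2723] 0.050660820817831714
off [ 0.0711 -0.0002 -0.0008] rv [ 0.0011  0.0028 -0.0001] dist 0.07112975703851163 deg 0.17414648317801168 rows min 1.138076112616186
[[0.0711, -0.0002, -0.0008]]
[[0.0011, 0.0028, -0.0001]]
```

View pics/wrist2.png

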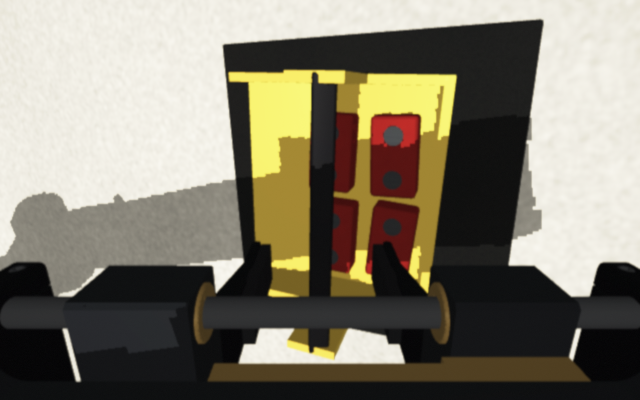

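View pics/side2.png

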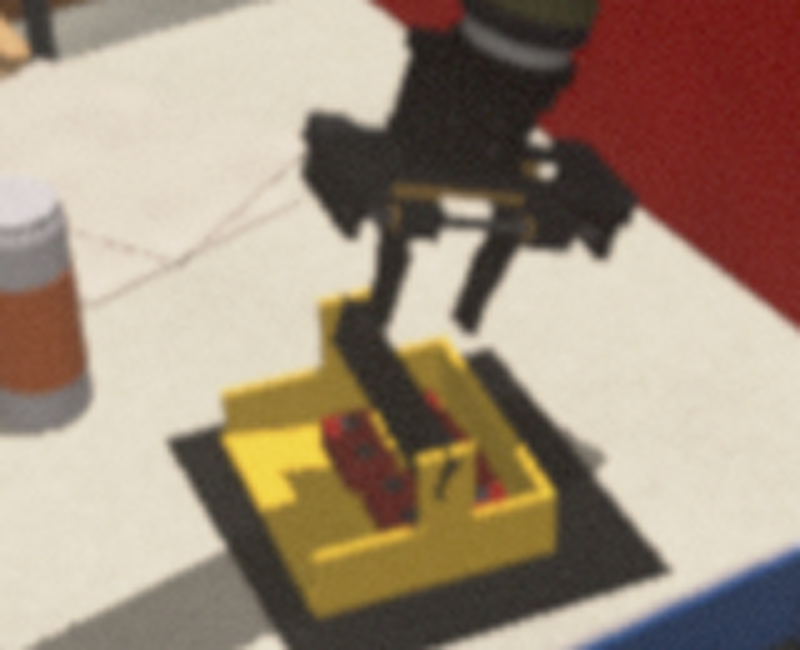

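The bar is centred between the fingers (fingers at u≈262/380, bar at ≈319). Advance and grip.

Call:
drive_tool:
  offset:
    - [0.025, 0, 0]
    - [0.05, 0, -0.001]
    - [0.071, 0, -0.001]
    - [0.071, 0, -0.001]
    - [0.071, 0, -0.001]
  angular:
    - [0, 0, 0]
    - [0.001, 0.003, 0]
    - [0.001, 0.003, 0]
    - [0.001, 0.003, 0]
    - [0.001, 0.003, 0]

```text
time_s: 3.42
tool_pos: [0.6201, 0.1968, 0.0753]
tool_rot: [179.8, 70.1, 170.6]
force: [-0.1, 0.1, 0.7]
grip_width: 0.0501
```

Call:
drive_tool:
  offset:
    - [0, 0, 0]
    - [0, 0, 0]
    - [0, 0, 0]
    - [0, 0, 0]
    - [0, 0, 0]
    - [0, 0, 0]
  angular:
    - [0, 0, 0]
    - [0, 0, 0]
    - [0, 0, 0]
    - [0, 0, 0]
    - [0, 0, 0]
    - [0, 0, 0]
  fingers: 1
  squeeze: 55

```text
time_s: 4.18
tool_pos: [0.6193, 0.197, 0.0756]
tool_rot: [179.9, 70.0, 170.7]
force: [-4.0, -0.1, 2.6]
grip_width: 0.0133
```

```bash
python3 - <<'E'
from h import *
s,p,R=pose();print(R,s['qpos']);print(R.T@[0,0,.2])
E
```

```text
[[-0.3373  0.1596  0.9278]
 [ 0.0552  0.9872 -0.1497]
 [-0.9398  0.0007 -0.3418]] [-29.3598  39.7199  21.6276  75.6175 -20.1638  86.6863 -14.5581]
[-0.188   0.0001 -0.0684]
```

Call:
drive_tool:
  offset:
    - [-0.014, 0, -0.005]
    - [-0.038, 0, -0.014]
    - [-0.066, 0, -0.024]
    - [-0.094, 0, -0.034]
    - [-0.122, 0, -0.044]
    - [-0.15, 0, -0.055]
    - [-0.17, 0, -0.062]
    - [-0.188, 0, -0.068]
    - [-0.188, 0, -0.068]
  angular:
    - [0, 0, 0]
    - [0, 0, 0]
    - [0, 0, 0]
    - [0, 0, 0]
    - [0, 0, 0]
    - [0, 0, 0]
    - [0, 0, 0]
    - [0, 0, 0]
    - [0, 0, 0]

```text
time_s: 5.3
tool_pos: [0.6206, 0.1966, 0.2768]
tool_rot: [179.7, 70.2, 170.5]
force: [-0.3, -0.3, -6.5]
grip_width: 0.0131
```

```bash
python3 - <<'E'
from h import *
from cell import vision
s,p,R=pose();print(p,s['tool_rot'],s['qpos'],s['force'],s['wrist_torque'],s['grip_width'])
d=vision.read_camera('side');cv2.imwrite('pics/side3.png',d['pixels'][:,:,::-1])
R=Rt(0,20);plan(np.array([.612,-.209,.28])+R[:,0]*.011,R,10)
E
```

```text
[0.6206 0.1966 0.2768] [179.7223  70.1966 170.5413] [-28.9836  33.3704  23.3109  61.8363 -18.8364 105.8821 -18.4333] [-0.2861 -0.2635 -6.4763] [-0.2251 -0.7965 -0.0061] 0.013132856637557614
off [-0.013  -0.4023  0.0519] rv [-0.1507  0.0014 -0.0555] dist 0.4058178045576505 deg 9.199742722043082 rows min 6.493084872922408
[[-0.0013, -0.0402, 0.0052], [-0.0026, -0.0805, 0.0104], [-0.0039, -0.1207, 0.0156], [-0.0052, -0.1609, 0.0207], [-0.0065, -0.2011, 0.0259], [-0.0078, -0.2414, 0.0311], [-0.0091, -0.2816, 0.0363], [-0.0104, -0.3218, 0.0415], [-0.0117, -0.3621, 0.0467], [-0.013, -0.4023, 0.0519]]
[[-0.0151, 0.0001, -0.0056], [-0.0301, 0.0003, -0.0111], [-0.0452, 0.0004, -0.0167], [-0.0603, 0.0006, -0.0222], [-0.0753, 0.0007, -0.0278], [-0.0904, 0.0009, -0.0333], [-0.1055, 0.001, -0.0389], [-0.1205, 0.0012, -0.0444], [-0.1356, 0.0013, -0.05], [-0.1507, 0.0014, -0.0555]]
```

View pics/side3.png

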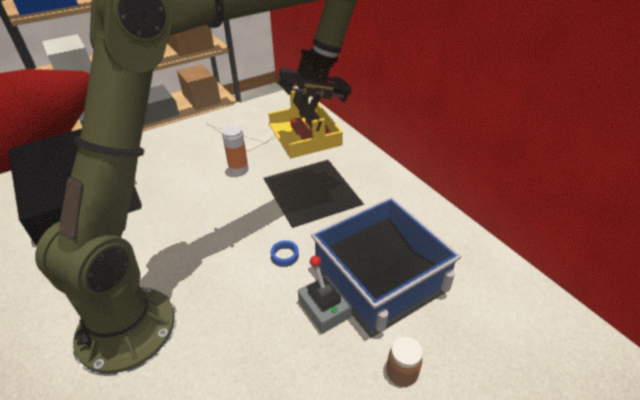

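The tote is held level at about (305,130) with its blocks. Carry it over the hopper.

Call:
drive_tool:
  offset:
    - [-0.001, -0.02, 0.003]
    - [-0.002, -0.055, 0.007]
    - [-0.004, -0.1, 0.013]
    - [-0.005, -0.15, 0.02]
    - [-0.007, -0.2, 0.026]
    - [-0.009, -0.25, 0.032]
    - [-0.01, -0.3, 0.039]
    - [-0.011, -0.345, 0.045]
    - [-0.012, -0.38, 0.049]
    - [-0.013, -0.402, 0.052]
  angular:
    - [-0.008, 0, -0.003]
    - [-0.02, 0, -0.008]
    - [-0.038, 0, -0.014]
    - [-0.056, 0, -0.02]
    - [-0.075, 0, -0.028]
    - [-0.094, 0, -0.035]
    - [-0.113, 0, -0.041]
    - [-0.13, 0.001, -0.048]
    - [-0.143, 0.001, -0.052]
    - [-0.151, 0.001, -0.055]

```text
time_s: 6.6
tool_pos: [0.6065, -0.2126, 0.2685]
tool_rot: [-180.0, 69.9, 179.8]
force: [0.3, 0.4, -5.4]
grip_width: 0.0134
```

```bash
python3 - <<'E'
from h import *
from cell import vision
s,p,R=pose();print(p,s['tool_rot'],s['qpos'],s['force'],s['grip_width'])
for n in['side','scene']:
    d=vision.read_camera(n);cv2.imwrite(f'pics/{n}4.png',d['pixels'][:,:,::-1])
R=Rt(0,-36);plan(np.array([.615,-.209,.25])+R[:,0]*.011,R,7)
E
```

```text
[ 0.6065 -0.2126  0.2685] [-179.9613   69.8852  179.8263] [ -2.9643  34.2366  29.5047  63.0896  -8.136  104.9143  23.7286] [ 0.2653  0.4078 -5.3518] 0.013391288819011263
off [0.0204 0.0052 0.0239] rv [-0.0065 -0.9798  0.0034] dist 0.03186073361658466 deg 56.141308559591394 rows min 5.246851267251532
[[0.0029, 0.0007, 0.0034], [0.0058, 0.0015, 0.0068], [0.0087, 0.0022, 0.0102], [0.0117, 0.003, 0.0137], [0.0146, 0.0037, 0.0171], [0.0175, 0.0045, 0.0205], [0.0204, 0.0052, 0.0239]]
[[-0.0009, -0.14, 0.0005], [-0.0019, -0.2799, 0.001], [-0.0028, -0.4199, 0.0014], [-0.0037, -0.5599, 0.0019], [-0.0047, -0.6999, 0.0024], [-0.0056, -0.8398, 0.0029], [-0.0065, -0.9798, 0.0034]]
```

View pics/side4.png

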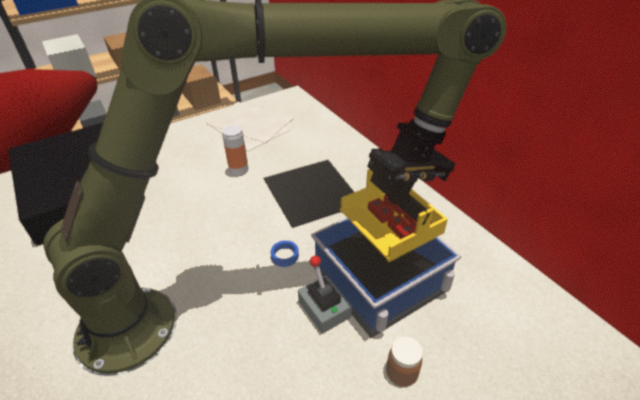

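View pics/scene4.png

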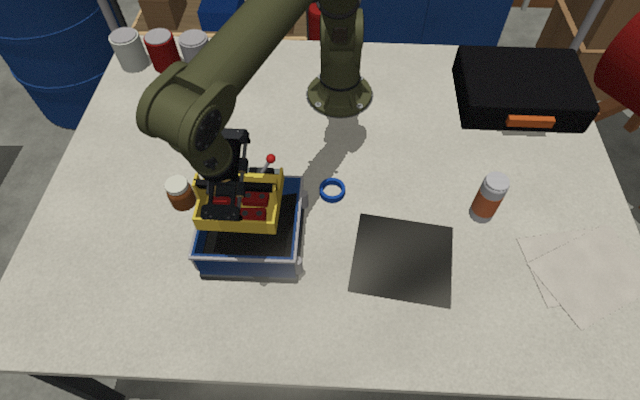

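The tote is level above the hopper, blocks in. Tip it.

Call:
drive_tool:
  offset:
    - [0.003, 0.001, 0.003]
    - [0.006, 0.002, 0.007]
    - [0.009, 0.002, 0.01]
    - [0.012, 0.003, 0.014]
    - [0.015, 0.004, 0.017]
    - [0.018, 0.005, 0.021]
    - [0.02, 0.005, 0.024]
    - [0.02, 0.005, 0.024]
    - [0.02, 0.005, 0.024]
    - [0.02, 0.005, 0.024]
  angular:
    - [0, -0.1, 0]
    - [-0.001, -0.25, 0.001]
    - [-0.003, -0.42, 0.001]
    - [-0.004, -0.57, 0.002]
    - [-0.005, -0.72, 0.002]
    - [-0.006, -0.87, 0.003]
    - [-0.006, -0.98, 0.003]
    - [-0.006, -0.98, 0.003]
    - [-0.006, -0.98, 0.003]
    - [-0.006, -0.98, 0.003]

```text
time_s: 7.95
tool_pos: [0.6229, -0.2092, 0.2426]
tool_rot: [-0.1, 54.0, -0.1]
force: [0.7, 0.4, -3.3]
grip_width: 0.0133
```

```bash
python3 - <<'E'
from h import *
from cell import vision
s,p,R=pose();print(p,s['tool_rot'],s['qpos'],s['force'],s['grip_width'])
for n in['side','scene','wrist']:
    d=vision.read_camera(n)
    if n=='wrist':cv2.imwrite(f'pics/{n}5.png',d['pixels'][:,:,::-1])
    elif n=='side':crop(d,280,480,120,340,3.5 and 3,'pics/side5.png')
    else:crop(d,150,320,130,290,4 and 3.7,'pics/scene5.png')
E
```

```text
[ 0.6229 -0.2092  0.2426] [-0.1326 53.9828 -0.0805] [ -7.0918  -3.961   29.8383 114.1456 -19.1203  37.2155  35.2999] [ 0.6531  0.3729 -3.2671] 0.01325007676804753
```

View pics/side5.png

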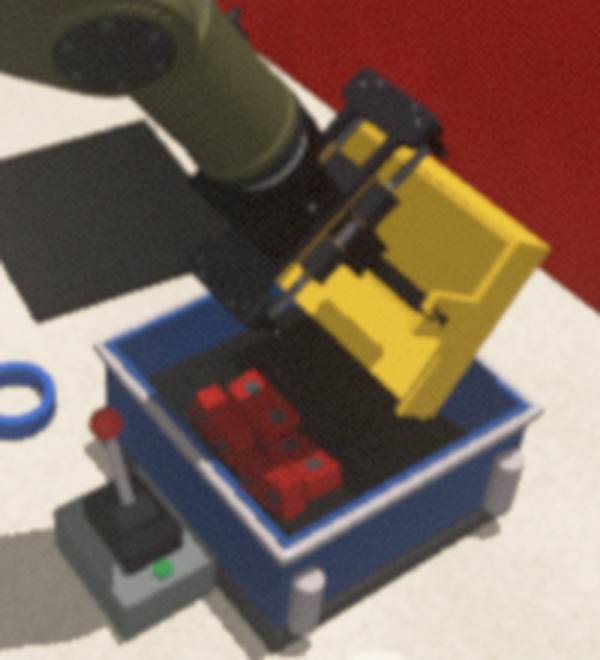

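View pics/scene5.png

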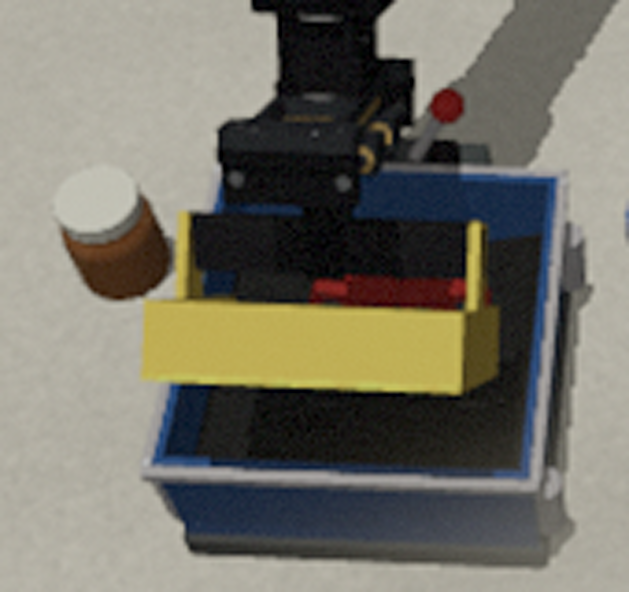

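View pics/wrist5.png

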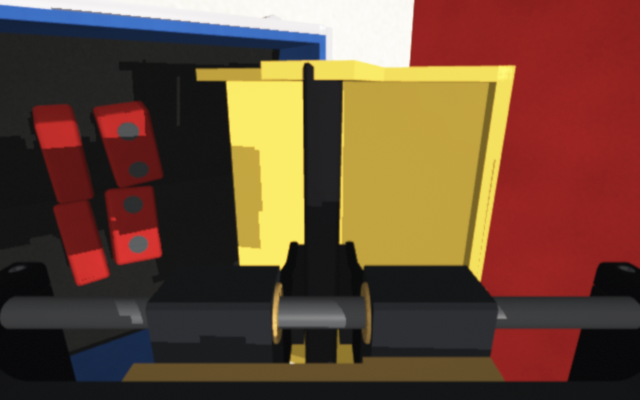

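All four blocks lie in the hopper (wrist view: (62,150),(128,140),(80,240),(132,225)); the tote is empty and the measured weight is 3.3 N. Raise and level it, then go back.

```bash
python3 - <<'E'
from h import *
R=Rt(0,20);plan(np.array([.612,-.209,.29])+R[:,0]*.011,R,8)
E
```

```text
off [-0.0389  0.0002  0.0108] rv [0.0003 0.9772 0.0011] dist 0.04039333212008414 deg 55.989307494277966 rows min 5.2326455602128945
[[-0.0049, 0.0, 0.0013], [-0.0097, 0.0, 0.0027], [-0.0146, 0.0001, 0.004], [-0.0195, 0.0001, 0.0054], [-0.0243, 0.0001, 0.0067], [-0.0292, 0.0001, 0.0081], [-0.0341, 0.0002, 0.0094], [-0.0389, 0.0002, 0.0108]]
[[0.0, 0.1221, 0.0001], [0.0001, 0.2443, 0.0003], [0.0001, 0.3664, 0.0004], [0.0001, 0.4886, 0.0005], [0.0002, 0.6107, 0.0007], [0.0002, 0.7329, 0.0008], [0.0002, 0.855, 0.001], [0.0003, 0.9772, 0.0011]]
```

Call:
drive_tool:
  offset:
    - [-0.012, 0, 0.004]
    - [-0.024, 0, 0.007]
    - [-0.032, 0, 0.01]
    - [-0.037, 0, 0.011]
    - [-0.039, 0, 0.011]
    - [-0.039, 0, 0.011]
    - [-0.039, 0, 0.011]
    - [-0.039, 0, 0.011]
    - [-0.039, 0, 0.011]
    - [-0.039, 0, 0.011]
  angular:
    - [0, 0.08, 0]
    - [0, 0.22, 0]
    - [0, 0.37, 0]
    - [0, 0.52, 0.001]
    - [0, 0.67, 0.001]
    - [0, 0.81, 0.001]
    - [0, 0.92, 0.001]
    - [0, 0.977, 0.001]
    - [0, 0.977, 0.001]
    - [0, 0.977, 0.001]

```text
time_s: 9.35
tool_pos: [0.6089, -0.2094, 0.28]
tool_rot: [-179.9, 70.1, -179.9]
force: [-1.0, 0.1, -3.3]
grip_width: 0.0134
```

```bash
python3 - <<'E'
from h import *
s,p,R=pose();print(p,s['tool_rot'],s['qpos'])
plan([.6206,.1966,.2768],Rt(-9.2,20),10)
E
```

```text
[ 0.6089 -0.2094  0.28  ] [-179.8939   70.1373 -179.8868] [ -2.8375  33.9855  29.058   61.9326  -7.9375 105.9416  23.5095]
off [-0.0012  0.406   0.0121] rv [0.151  0.0024 0.0554] dist 0.40615382822348106 deg 9.214606747066254 rows min 6.498461251575697
[[-0.0001, 0.0406, 0.0012], [-0.0002, 0.0812, 0.0024], [-0.0004, 0.1218, 0.0036], [-0.0005, 0.1624, 0.0049], [-0.0006, 0.203, 0.0061], [-0.0007, 0.2436, 0.0073], [-0.0008, 0.2842, 0.0085], [-0.001, 0.3248, 0.0097], [-0.0011, 0.3654, 0.0109], [-0.0012, 0.406, 0.0121]]
[[0.0151, 0.0002, 0.0055], [0.0302, 0.0005, 0.0111], [0.0453, 0.0007, 0.0166], [0.0604, 0.001, 0.0222], [0.0755, 0.0012, 0.0277], [0.0906, 0.0015, 0.0332], [0.1057, 0.0017, 0.0388], [0.1208, 0.002, 0.0443], [0.1359, 0.0022, 0.0499], [0.151, 0.0024, 0.0554]]
```

Call:
drive_tool:
  offset:
    - [0, 0.02, 0.001]
    - [0, 0.055, 0.002]
    - [0, 0.1, 0.003]
    - [0, 0.15, 0.005]
    - [-0.001, 0.2, 0.006]
    - [-0.001, 0.25, 0.008]
    - [-0.001, 0.3, 0.009]
    - [-0.001, 0.345, 0.01]
    - [-0.001, 0.38, 0.011]
    - [-0.001, 0.402, 0.012]
  angular:
    - [0.008, 0, 0.003]
    - [0.02, 0, 0.008]
    - [0.038, 0, 0.014]
    - [0.056, 0.001, 0.02]
    - [0.075, 0.001, 0.028]
    - [0.094, 0.001, 0.035]
    - [0.113, 0.002, 0.041]
    - [0.13, 0.002, 0.048]
    - [0.143, 0.002, 0.052]
    - [0.151, 0.002, 0.055]

```text
time_s: 10.6
tool_pos: [0.6191, 0.197, 0.2777]
tool_rot: [179.6, 70.1, 170.6]
force: [-0.3, -0.7, -3.8]
grip_width: 0.0135
```

```bash
python3 - <<'E'
from h import *
from cell import vision
s,p,R=pose();print(p,s['tool_rot'],s['qpos'])
for n in['side','scene']:
    d=vision.read_camera(n);cv2.imwrite(f'pics/{n}6.png',d['pixels'][:,:,::-1])
plan([.6205,.194,.078],Rt(-9.2,20),8)
E
```

```text
[0.6191 0.197  0.2777] [179.5936  70.0654 170.622 ] [-28.8448  33.2494  22.9655  61.879  -18.6846 106.0044 -18.3909]
off [ 0.1865 -0.0044  0.0701] rv [ 0.0074  0.0003 -0.0011] dist 0.19932404602385392 deg 0.42643308738606367 rows min 3.1891847363816628
[[0.0233, -0.0005, 0.0088], [0.0466, -0.0011, 0.0175], [0.07, -0.0016, 0.0263], [0.0933, -0.0022, 0.0351], [0.1166, -0.0027, 0.0438], [0.1399, -0.0033, 0.0526], [0.1632, -0.0038, 0.0613], [0.1865, -0.0044, 0.0701]]
[[0.0009, 0.0, -0.0001], [0.0018, 0.0001, -0.0003], [0.0028, 0.0001, -0.0004], [0.0037, 0.0002, -0.0006], [0.0046, 0.0002, -0.0007], [0.0055, 0.0003, -0.0008], [0.0064, 0.0003, -0.001], [0.0074, 0.0003, -0.0011]]
```

View pics/side6.png

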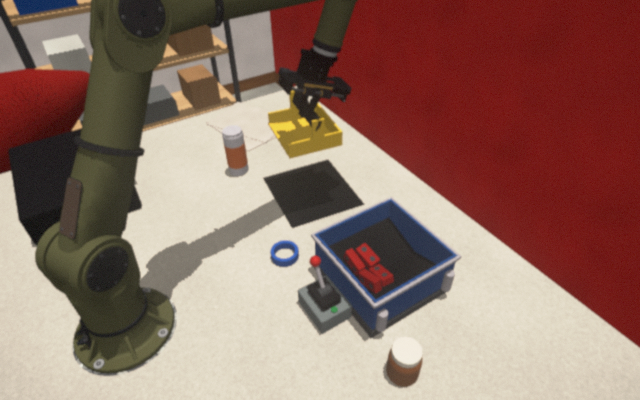

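View pics/scene6.png

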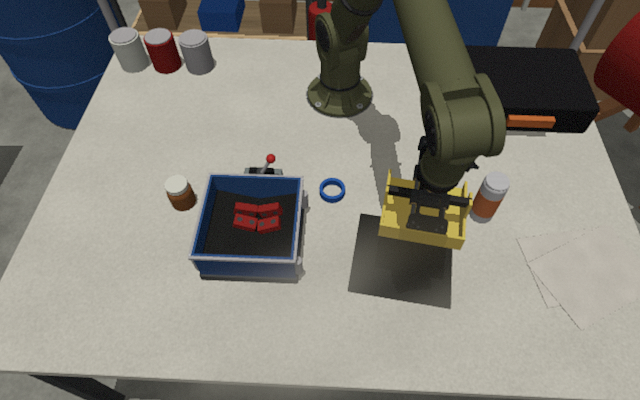

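Blocks rest at (257,217) inside the hopper; can, jar and tape are unmoved. Lower the tote.

Call:
drive_tool:
  offset:
    - [0.015, 0, 0.006]
    - [0.04, -0.001, 0.015]
    - [0.07, -0.002, 0.026]
    - [0.1, -0.002, 0.037]
    - [0.13, -0.003, 0.049]
    - [0.155, -0.004, 0.058]
    - [0.172, -0.004, 0.065]
    - [0.18, -0.004, 0.068]
    - [0.185, -0.004, 0.0695]
    - [0.188, -0.004, 0.0705]
  angular:
    - [0.001, 0, 0]
    - [0.002, 0, 0]
    - [0.003, 0, 0]
    - [0.004, 0, -0.001]
    - [0.005, 0, -0.001]
    - [0.006, 0, -0.001]
    - [0.007, 0, -0.001]
    - [0.007, 0, -0.001]
    - [0.007, 0, -0.001]
    - [0.007, 0, -0.001]

```text
time_s: 11.95
tool_pos: [0.6209, 0.1945, 0.0771]
tool_rot: [179.9, 70.1, 170.7]
force: [-0.6, 0.6, -3.7]
grip_width: 0.0138
```

Call:
drive_tool:
  offset:
    - [0, 0, 0]
    - [0, 0, 0]
    - [0, 0, 0]
  angular:
    - [0, 0, 0]
    - [0, 0, 0]
    - [0, 0, 0]

```text
time_s: 12.32
tool_pos: [0.6211, 0.1946, 0.0775]
tool_rot: [179.8, 70.1, 170.6]
force: [0.6, 0.0, -4.2]
grip_width: 0.0136
```

Call:
drive_tool:
  offset:
    - [0.001, 0, 0.0004]
    - [0.0022, 0, 0.0008]
    - [0.0022, 0, 0.0008]
    - [0.0022, 0, 0.0008]
  angular:
    - [0, 0, 0]
    - [0, 0, 0]
    - [0, 0, 0]
    - [0, 0, 0]

```text
time_s: 12.82
tool_pos: [0.6214, 0.1948, 0.0756]
tool_rot: [179.7, 70.2, 170.6]
force: [1.5, -0.2, -0.3]
grip_width: 0.0137
```

Weight is off: the tote stands. Release and back out along the tool axis.

Call:
drive_tool:
  offset:
    - [0, 0, 0]
    - [0, 0, 0]
    - [0, 0, 0]
    - [0, 0, 0]
  angular:
    - [0, 0, 0]
    - [0, 0, 0]
    - [0, 0, 0]
    - [0, 0, 0]
  fingers: -0.15

```text
time_s: 13.32
tool_pos: [0.6214, 0.1947, 0.0756]
tool_rot: [179.7, 70.2, 170.6]
force: [-0.1, 1.2, -0.6]
grip_width: 0.0448
```

Call:
drive_tool:
  offset:
    - [-0.02, 0, 0]
    - [-0.05, 0, 0]
    - [-0.09, 0, 0]
    - [-0.13, 0, 0]
    - [-0.17, 0, 0]
    - [-0.19, 0, 0]
    - [-0.19, 0, 0]
  angular:
    - [0, 0, 0]
    - [0, 0, 0]
    - [0, 0, 0]
    - [0, 0, 0]
    - [0, 0, 0]
    - [0, 0, 0]
    - [0, 0, 0]

```text
time_s: 14.2
tool_pos: [0.6864, 0.1836, 0.2571]
tool_rot: [179.6, 70.4, 170.4]
force: [-1.4, 0.1, 0.9]
grip_width: 0.0497
```

```bash
python3 - <<'E'
from h import *
from cell import vision
s,p,R=pose();print(p,s['tool_rot'],s['qpos'],s['force'])
for n in['side','scene']:
    d=vision.read_camera(n);pickle.dump(d,open(f'{n}7.pkl','wb'))
    if n=='side':crop(d,255,465,90,340,2.4,'pics/side7.png')
    else:crop(d,190,480,140,310,2.7,'pics/scene7.png')
E
```

```text
[0.6864 0.1836 0.2571] [179.5543  70.4261 170.3828] [-23.9458  42.4212  22.751   49.949  -20.8337 108.6854 -16.8353] [-1.4112  0.1151  0.8639]
```

View pics/side7.png

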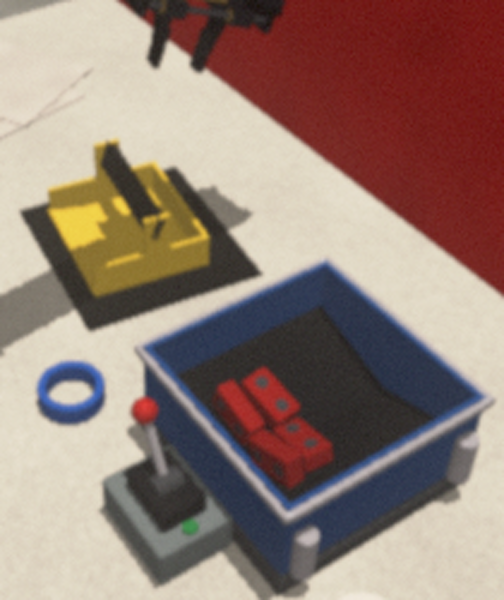

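View pics/scene7.png

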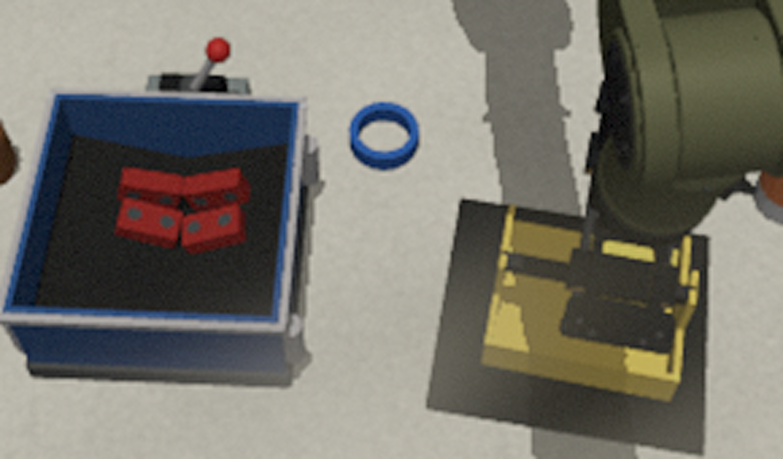

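Tote stands on the mat, released; blocks are in the hopper. Now the lever: move to the +y side of the knob with closed fingers.

```bash
python3 - <<'E'
from h import *
s=load('scene7.pkl');e=load('side7.pkl');kn=[]
for d,x0,x1,y0,y1 in[(s,260,285,145,170),(e,305,330,250,270)]:
    a=d["pixels"][y0:y1,x0:x1].astype(int);m=(a[...,0]>110)&(a[...,1]<70)
    v,u=np.nonzero(m);kn.append((u.mean()+x0,v.mean()+y0))
print(tri(s,kn[0],e,kn[1]))
# tote back edge from crops
f=2.7;print(onz(s,483/f+190,362/f+140-.0,.0),)
print('bk-y',onz(s,(485)/f+190,347/f+140,.049),'bk+y',onz(s,675/f+190,384/f+140,.049))
plan([.42,-.13,.25],Rt(0,0),9)
E
```

```text
(array([ 0.4184, -0.1742,  0.1436]), np.float64(0.0041960358133836485))
[0.6765 0.101  0.    ]
bk-y [0.6843 0.099  0.049 ] bk+y [0.7131 0.2715 0.049 ]
off [ 0.0753 -0.3523 -0.1976] rv [-0.1584 -0.3456 -0.0292] dist 0.4108914536116968 deg 21.847982103649944 rows min 6.574263257787149
[[0.0084, -0.0391, -0.022], [0.0167, -0.0783, -0.0439], [0.0251, -0.1174, -0.0659], [0.0335, -0.1566, -0.0878], [0.0418, -0.1957, -0.1098], [0.0502, -0.2349, -0.1317], [0.0585, -0.274, -0.1537], [0.0669, -0.3132, -0.1757], [0.0753, -0.3523, -0.1976]]
[[-0.0176, -0.0384, -0.0032], [-0.0352, -0.0768, -0.0065], [-0.0528, -0.1152, -0.0097], [-0.0704, -0.1536, -0.013], [-0.088, -0.192, -0.0162], [-0.1056, -0.2304, -0.0195], [-0.1232, -0.2688, -0.0227], [-0.1408, -0.3072, -0.026], [-0.1584, -0.3456, -0.0292]]
```

Call:
drive_tool:
  offset:
    - [0.004, -0.018, -0.01]
    - [0.012, -0.055, -0.031]
    - [0.022, -0.105, -0.059]
    - [0.033, -0.155, -0.087]
    - [0.044, -0.205, -0.115]
    - [0.055, -0.255, -0.143]
    - [0.064, -0.3, -0.168]
    - [0.071, -0.333, -0.187]
    - [0.075, -0.352, -0.198]
    - [0.075, -0.352, -0.198]
  angular:
    - [-0.008, -0.018, -0.001]
    - [-0.025, -0.054, -0.005]
    - [-0.047, -0.103, -0.009]
    - [-0.07, -0.152, -0.013]
    - [-0.092, -0.2, -0.017]
    - [-0.115, -0.25, -0.021]
    - [-0.135, -0.294, -0.025]
    - [-0.15, -0.327, -0.028]
    - [-0.158, -0.346, -0.029]
    - [-0.158, -0.346, -0.029]
  fingers: 1

```text
time_s: 15.55
tool_pos: [0.418, -0.1304, 0.2498]
tool_rot: [88.3, 89.9, 88.1]
force: [-0.7, 0.1, 0.2]
grip_width: 0.0004
```

```bash
python3 - <<'E'
from h import *
from cell import vision
s,p,R=pose();print(p,s['tool_rot'],s['qpos'],s['force'],s['grip_width'])
d=vision.read_camera('side');crop(d,200,440,120,340,2.5,'pics/side8.png')
plan([.42,-.135,.135],Rt(0,0),4)
E
```

```text
[ 0.418  -0.1304  0.2498] [88.2853 89.8865 88.135 ] [-21.7579 -11.2536  31.5985 110.5473   5.8616  79.1422   8.0867] [-0.7104  0.1086  0.2033] 0.0004044315657550045
off [ 0.1149 -0.006   0.001 ] rv [-0.0007  0.0001 -0.0016] dist 0.11501827025255702 deg 0.1025594016142724 rows min 1.8402923240409124
[[0.0287, -0.0015, 0.0002], [0.0574, -0.003, 0.0005], [0.0861, -0.0045, 0.0007], [0.1149, -0.006, 0.001]]
[[-0.0002, 0.0, -0.0004], [-0.0004, 0.0, -0.0008], [-0.0006, 0.0001, -0.0012], [-0.0007, 0.0001, -0.0016]]
```

View pics/side8.png

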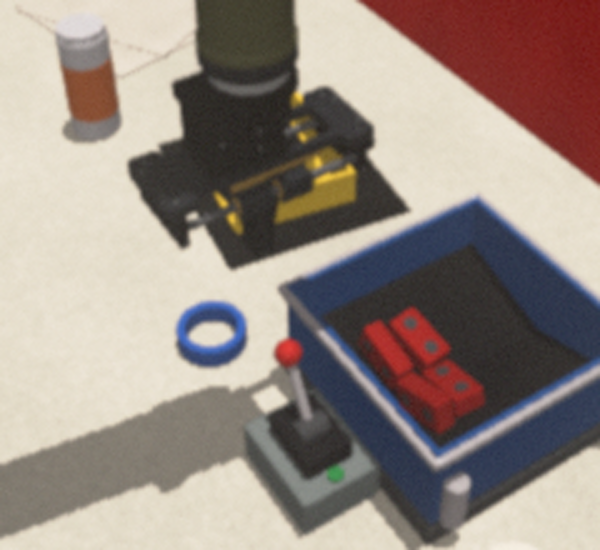

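Call:
drive_tool:
  offset:
    - [0.025, -0.001, 0.002]
    - [0.06, -0.001, 0.002]
    - [0.095, -0.001, 0.002]
    - [0.115, -0.001, 0.002]
    - [0.115, -0.001, 0.002]
  angular:
    - [0, 0, 0]
    - [0, 0, 0]
    - [0, 0, 0]
    - [0, 0, 0]
    - [0, 0, 0]

```text
time_s: 16.23
tool_pos: [0.4201, -0.1287, 0.133]
tool_rot: [166.3, 89.7, 166.3]
force: [0.1, 0.3, 0.7]
grip_width: 0.0007
```

```bash
python3 - <<'E'
from h import *
from cell import vision
s,p,R=pose();print(p,s['qpos'],s['force'])
d=vision.read_camera('scene');crop(d,220,340,110,200,6,'pics/scene9.png')
plan([.42,-.222,.138],Rt(0,0),6)
E
```

```text
[ 0.4201 -0.1287  0.133 ] [-21.573   -4.6865  34.1192 119.5003   2.8991  64.6967  11.2672] [0.1004 0.3231 0.7057]
off [-0.0039 -0.0929 -0.0011] rv [ 0.0008 -0.0023 -0.0011] dist 0.09298584172722163 deg 0.15235945964116518 rows min 1.487773467635546
[[-0.0006, -0.0155, -0.0002], [-0.0013, -0.031, -0.0004], [-0.0019, -0.0464, -0.0006], [-0.0026, -0.0619, -0.0007], [-0.0032, -0.0774, -0.0009], [-0.0039, -0.0929, -0.0011]]
[[0.0001, -0.0004, -0.0002], [0.0003, -0.0008, -0.0004], [0.0004, -0.0011, -0.0005], [0.0006, -0.0015, -0.0007], [0.0007, -0.0019, -0.0009], [0.0008, -0.0023, -0.0011]]
```

View pics/scene9.png

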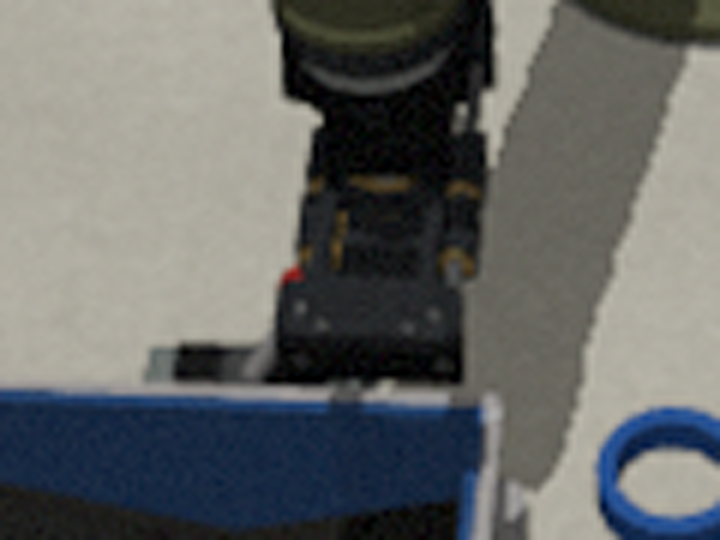

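Fingers are down on the +y side; the knob (red, peeking out at crop (290,275)) stands free. Push.

Call:
drive_tool:
  offset:
    - [0, -0.01, 0]
    - [0, -0.022, -0.001]
    - [0, -0.034, -0.001]
    - [0, -0.046, -0.001]
    - [0, -0.058, -0.001]
    - [0, -0.07, -0.001]
    - [0, -0.08, -0.001]
    - [0, -0.088, -0.001]
    - [0, -0.092, -0.001]
    - [0, -0.092, -0.001]
  angular:
    - [0, 0, 0]
    - [0, 0, 0]
    - [0, 0, 0]
    - [0, 0, 0]
    - [0, 0, 0]
    - [0, 0, 0]
    - [0, 0, 0]
    - [0, 0, 0]
    - [0, 0, 0]
    - [0, 0, 0]

```text
time_s: 17.52
tool_pos: [0.4202, -0.2214, 0.1342]
tool_rot: [164.7, 89.9, 164.8]
force: [0.2, -0.5, 0.0]
grip_width: 0.0004
```

Call:
drive_tool:
  offset:
    - [0, -0.004, 0]
    - [0, -0.007, 0]
    - [0, -0.007, 0]
  angular:
    - [0, 0, 0]
    - [0, 0, 0]
    - [0, 0, 0]

```text
time_s: 17.9
tool_pos: [0.4204, -0.2251, 0.134]
tool_rot: [118.1, 89.6, 118.2]
force: [-0.1, 8.1, 1.9]
grip_width: 0.0002
```

```bash
python3 - <<'E'
from h import *
from cell import vision
s,p,R=pose();print(p,s['force'])
d=vision.read_camera('side');crop(d,270,430,200,340,4,'pics/side10.png')
E
```

```text
[ 0.4204 -0.2251  0.134 ] [-0.077   8.1384  1.8504]
```

View pics/side10.png

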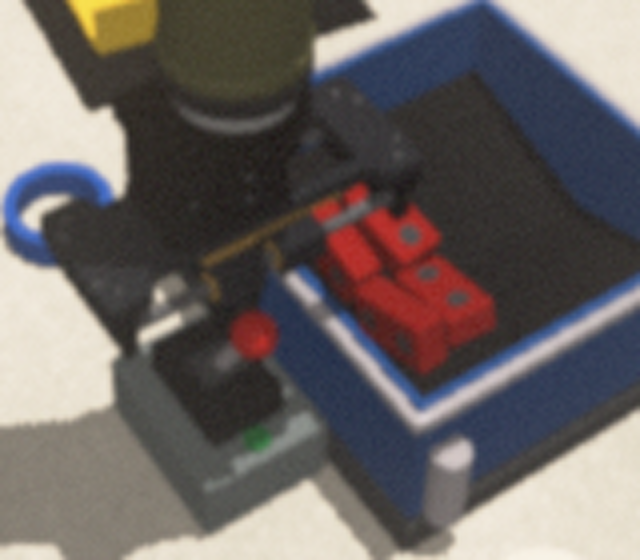

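The knob is over at crop (254,335) and 8 N resists at y=-0.225, where the stop was predicted. Back off and rise.

Call:
drive_tool:
  offset:
    - [0, 0.02, 0]
    - [0, 0.04, 0]
    - [-0.03, 0.045, 0]
    - [-0.08, 0.045, 0]
    - [-0.12, 0.045, 0]
    - [-0.14, 0.045, 0]
    - [-0.14, 0.045, 0]
  angular:
    - [0, 0, 0]
    - [0, 0, 0]
    - [0, 0, 0]
    - [0, 0, 0]
    - [0, 0, 0]
    - [0, 0, 0]
    - [0, 0, 0]

```text
time_s: 18.82
tool_pos: [0.4217, -0.1815, 0.2757]
tool_rot: [83.9, 89.7, 84.1]
force: [-0.2, 0.9, -0.3]
grip_width: 0.0002
```

```bash
python3 - <<'E'
from h import *
from cell import vision
s,p,R=pose();print(s['time_s'],p,s['force'])
q=[]
for n in['side','scene']:
    d=vision.read_camera(n);cv2.imwrite(f'pics/{n}11.png',d['pixels'][:,:,::-1])
    pr=proj(d,np.array([.418,-.248,.142])).astype(int);print(n,pr)
    a=d['pixels'].astype(int);m=((a[...,0]>110)&(a[...,1]<70))
    v,u=np.nonzero(m[pr[1]-9:pr[1]+10,pr[0]-9:pr[0]+10]);print(len(u),(u.mean()+pr[0]-9,v.mean()+pr[1]-9) if len(u) else None)
E
```

```text
18.825 [ 0.4217 -0.1815  0.2757] [-0.2181  0.9465 -0.2704]
side [332 282]
110 (np.float64(333.07272727272726), np.float64(282.76363636363635))
scene [242 157]
48 (np.float64(242.5625), np.float64(156.8125))
```

View pics/side11.png

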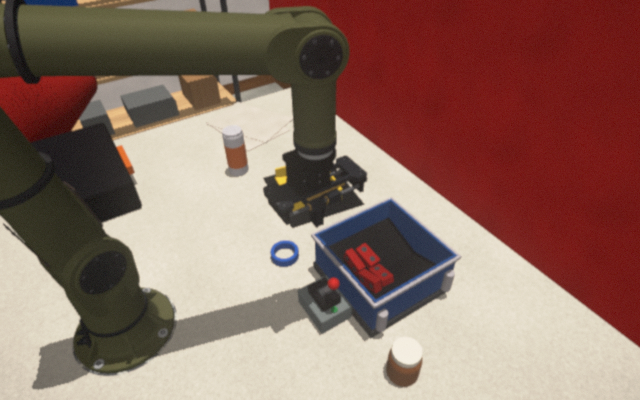

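View pics/scene11.png

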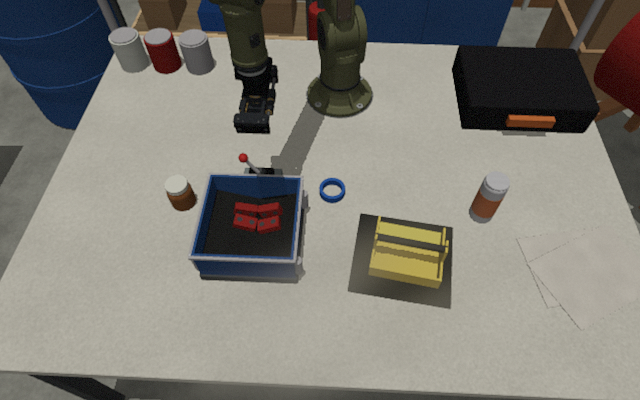

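The knob is at (243,157) in the scene view and (333,283) in the side view, matching the "on" end. The tote is upright on its mat, the blocks are in the hopper at (257,217), the bystanders are unmoved and the arm is clear.

```bash
python3 -c "
from cell import sign_off
print(sign_off())"
```

```text
the job is handed in; nothing more can be done
None
```

The job is done and handed in at about 19 s of the 70 s allowed. I lifted the tote by its handle and tipped it about 56° over the hopper, so all four blocks slid in. I then stood the tote back on its mat, let go, and pushed the lever over until it met about 8 N at its stop.

Last checks, all from the camera images and arm readings:
- **Blocks:** all four are visible inside the hopper. I judged them to be below the rim by eye; their heights were not measured.
- **Tote:** it stands upright and empty, about 10 mm from the mat's centre.
- **Lever:** the knob is within about 1 px of where full "on" should put it, in both the scene and side views.
- **Bystanders:** the spray can, jar and tape look unmoved.
- **Arm:** it is clear of everything.

One disagreement: the two fixed cameras differed by 4–8 mm in position, mostly in y, so I averaged them. The wrist view then matched the predicted handle position to within about 3 px.

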